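# Select the test and hold the dead-man key at mid travel

## Task

On the test stand, turn the chrome knob clockwise until its black pointer faces the red mark on the dial, and let go of it. Then press the black dead-man key on its pedestal down 12 mm, half of its travel, so that its orange pointer stands in the green band, and keep it pressed there: the program finishes while still holding the key down. Never push the key to its bottom stop, and leave the radio and the other things on the bench where they are.

Things in the scene. Friction and masses are not known exactly. Their poses are not given: they have to be found in the camera images.
- stand: green enamelled cast-iron test stand, 200 x 260 mm, fixed to the bench; origin at the centre of its underside, z up. Its flat deck is 80 mm above the bench. In its frame the knob's vertical axis stands at x = 0, y = -55 mm; the yellow radio lies on a rubber pad at about y = +70 mm, its top 120 mm above the bench.
- selector: large chrome knob on the stand's deck; origin on its vertical axis at deck height (80 mm above the bench), x points to its black pointer, z up. Round skirt, 68 mm diameter, up to 16 mm above the deck; on it the bar to grip: 58 mm along x, 16 mm along y, from 16 to 52 mm above the deck. Black pointer on the rim and black line on the bar's top at the +x end. Friction 0.08 N m; stays where left
- knob_grip (a point): the point on the knob's axis, 40 mm above the deck (120 mm above the bench), where the pads should take the bar; axes as the knob's: x along the bar towards the pointer, y across the bar. Turn clockwise seen from above; the mark is 0.4 to 2.4 rad away at the start (regrip if needed), and stops allow about 3 rad in all
- pointer (a point): tip of the knob's black pointer, 40 mm from the knob's axis, 91 mm above the bench; turns with the knob (x points radially outward from the axis)
- mark (a point): middle of the red mark (13 x 9 mm) on the cream dial ring (104 mm diameter, 3 mm thick, too stiff to move) around the knob: 45.5 mm from the knob's axis, 86 mm above the bench; x points radially outward from the axis
- key_block: green enamelled cast-iron pedestal of the dead-man key, 100 x 110 mm, 70 mm high, fixed to the bench left or right of the stand; origin at the centre of its underside, z up. A 12 mm square post with red, green and cream bands stands 41 mm from the key's axis along the pedestal's y, its top 110 mm above the bench.
- deadman (a joint): travel of the dead-man key in metres: 0 released (up), 0.024 at the bottom stop, 0.012 at half travel (middle of the green band). Spring return: 2.4 N to start moving, then 0.4 N more per mm (7.2 N at 12 mm, 12 N at the bottom)
- key_top (a point): centre of the flat top of the dead-man key, a black mushroom cap, 44 mm diameter, 14 mm thick, its top 125 mm above the bench when released; this point moves straight down with the key. Press it from above, e.g. with shut fingers
- radio: yellow radio body, 150 x 85 x 38 mm, lying on the stand; origin under its centre. Leave alone
- chassis_tray: aluminium chassis tray, 140 x 100 x 30 mm, on the side of the stand where the key is not; origin under its centre. Leave alone
- speaker_frame: round nickel speaker frame, 100 mm diameter, 34 mm high, on the far part of the bench; origin under its centre. Leave alone
- dial_cover: clear acrylic dial cover, 80 x 130 x 12 mm, on the far part of the bench; origin under its centre. Leave alone
- screwdriver: screwdriver, 180 mm long, in the far left part of the bench; leave alone
- knob_bin: open blue bin with small knobs, 110 x 110 x 45 mm, in the far right part of the bench; origin under its centre. Leave alone

How it is judged:
By the outcome, as a careful person would: the job done as asked, in the order asked, and still so for the second after the job is handed in, while the arm keeps its last pose, push and grip.
It also fails if it takes over 58 s, if anything falls off the work surface, if the arm or the gripper's body presses on something with over 40 N, if the wrist force passes 120 N, or if a joint passes its speed limit or range.

## Robot

A 6-joint arm with a two-finger parallel gripper is mounted at the origin on the work surface. World frame = base frame: x ahead of the robot, y to its left, z up, the work surface at z = 0. Lengths are in m, angles in degrees, forces in N, time in s.
With the tool pointing down it reaches from about 0.3 to 0.875 m from the base axis. Payload 4.2 kg.
Tool frame: the origin (TCP) lies on the centre line of the jaws, within the pads' length; the fingertips stand manip.tcp_to_tips ahead of it and the grasp point (between the pads) lies 5 mm behind it (manip.tcp_to_tips is the distance from the TCP to the fingertips, in m); x points along the fingers, y is the direction in which the jaws open and shut, and the axes are right-handed (so a half turn about x gives the same grasp; the last joint's range is limited). The gripper opens to 85 mm and grips with 20 to 120 N. Pads are 22 mm wide; open, the fingers measure 114 mm over their backs; the gripper's body (76 mm by 85 mm) begins 54 mm behind the grasp point. The pads swing forward as they close: fully open they stand 13 mm farther back than shut.
Start: joints at [-68.755, 18.312, 89.639, -0, 72.044, -1.146], TCP at [0.219, -0.532, 0.245] pointing down, gripper open.
Joint ranges: [-177.97, 177.97], [-48.28, 115.42], [12.27, 149.76], [-77.06, 257.06], [2.81, 150.46], [-146.56, 146.56]. Speed limits (degrees/s): [147.25, 147.25, 180, 180, 180, 180].

## Interface

Orientations are given as [roll, pitch, yaw] about the fixed x, y, z axes, in that order (R = Rz(yaw) Ry(pitch) Rx(roll)).
In Python, from bench import manip, imaging, close_job, masks_of gives the robot as it stands.
- The arm moves only by the tool arm_command, never from a script. Its argument "plan" is a list of rows, each a list of 3 entries, a list of its own where there are three numbers: the turn, a rotation vector about the world's x, y, z in rad, then the shift along the world's x, y, z in mm, then the opening, from 0 (shut) to 1 (fully open). A call has 1 to 20 rows; each row shifts and turns the commanded pose from where the row before left it; what a row does not reach is not made up. A row lasts 1/12 s, in which the tool goes at most 41.7 mm and 7.16 degrees, less where a joint would pass 70% of its speed; a pose out of reach is approached as far as the arm can. A call with a gripper value outside its range is refused whole. The fingers move at their own pace and stop on an object; "newtons" is the grip in N (left out, the last holds). Time passes only in rows, so rows that do not move let the fingers close. It gives the time, the measured TCP pose, the force and the opening at its end, in the units of the state.
- manip.get_obs(): the state, without advancing time (a new reading comes with each control period).
- imaging.camera(name): name is "scene" or "top"; returns the picture (400x640x3 uint8, blue, green, red); there is no depth.
- imaging.camera_info(name): a dict with "vertical_fov" (degrees; the focal length in pixels is half the picture's height over the tangent of half this angle, whatever the lens; pixels are square), "cx", "cy" (the principal point, pixels), "k1" (the pictures are not rectified: a ray, as slopes to the right and down, at radius r is drawn at 1 + k1 r^2 times it, then the intrinsics apply), "eye" and "rotation" of the camera in the world. Camera axes: x right, y up, looking along -z (the intrinsics and any distortion apply to the point x, -y, -z); pixel columns grow to the right and rows downward; lengths in m; the calibration is good to about 2 mm. A picture is of the moment at which its call begins. camera_info takes no time and is no camera call.
- close_job(): hands the job in, once; it reports no verdict.
Trained networks look in the newest picture that a camera, given by its name, has taken for a name from the list of things; names that differ only in an ending like _2 or _b are one class to them, and where a whole thing is asked for, a point or a joint stands for the part that bears it (a point fixed in the world has none). Each returns a list of dicts, best first, with "confidence" (0 to 1); they miss things now and then, are a little off and sometimes report something else, mostly with a low value. They report only what shows in the picture. A call takes as long as a camera call.
- masks_of(camera, target): "region" (400x640 bool, what is visible of it) and "extent" ([left, top, right, bottom] in pixels, round what is visible of it).
The state is a dict: "time": time; "q": joint angles; "joint_vel": joint speeds; "tau": joint torques, N m; "tcp_pos": TCP position; "tool_rot": TCP orientation; "ft_force": force on the tool from outside, world axes, zero at the start; "torque": the same for the moment, N m; "width": finger opening in m.
Only numpy, scipy, OpenCV 4.12 (cv2) and the standard library are available. Lean on these libraries where they do the work, as an engineer would, in place of code of your own. Each camera call takes 0.05 s, during which the arm holds its last target.

## Working session

There is one attempt and no reset: what is moved stays moved. The work goes in short steps, Python scripts to look and compute and a tool call to move; the robot and the scene stay as the last step left them, time stands still between calls to the robot, and variables do not carry over. Pictures are saved under pics/ and viewed, and the job is handed in when it is done.

Besides the shell and the picture viewer there is one more tool, called after "Emit:" by a JSON object that holds its "fn" and its "kwargs", one argument or row to a line. arm_command: Moves the arm, as the interface text tells. Its arguments: {"type":"object","properties":{"plan":{"type":"array"},"newtons":{"type":"number"}},"required":["plan"]}

```bash
ls; mkdir -p pics; python3 - <<'E'
from bench import manip, imaging
import cv2
print(manip.get_obs(), manip.tcp_to_tips)
for n in("scene","top"):
    print(imaging.camera_info(n)); cv2.imwrite(f"pics/{n}0.png",imaging.camera(n))
E
```

```text
pics
{'time': 0.0, 'q': array([-6.87544736e+01,  1.83526907e+01,  8.97074137e+01,  2.10294968e-03,
        7.20426661e+01, -1.14575439e+00]), 'joint_vel': array([-0.07510424,  0.02158857, -0.02172139, -0.01503448,  0.00677292,
       -0.00273112]), 'tau': array([-1.48105370e-03, -4.15520024e+01, -2.34160763e+01, -1.31688130e-04,
        7.93556945e-03, -5.71445696e-06]), 'tcp_pos': array([ 0.21888338, -0.53122254,  0.24446488]), 'tool_rot': array([-92.26027176,  89.89721013, 110.13035883]), 'ft_force': array([ 1.24967963,  0.0706892 , -0.72763049]), 'torque': array([ 0.05497226, -0.02639969, -0.01573821]), 'width': 0.0855650036369869} 0.014
{'vertical_fov': 51.50125482521269, 'cx': 319.97346956564456, 'cy': 199.26650818910608, 'k1': 0.004604378878653702, 'eye': array([1.05368261, 0.34867418, 0.85295096]), 'rotation': array([ 36.74365514,   0.4153639 , 127.31182464])}
{'vertical_fov': 44.0977718517995, 'cx': 330.147899908385, 'cy': 190.2943509634154, 'k1': -0.09919114530119173, 'eye': array([ 0.36852985, -0.00791662,  1.52334513]), 'rotation': array([  9.12038683,  -0.40905529, -89.44225423])}
```

View pics/scene0.png

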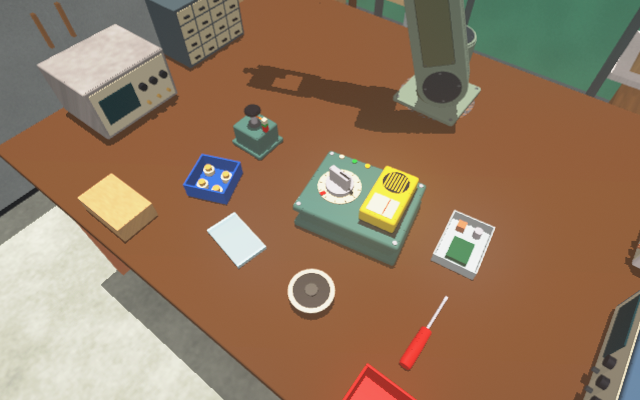

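View pics/top0.png

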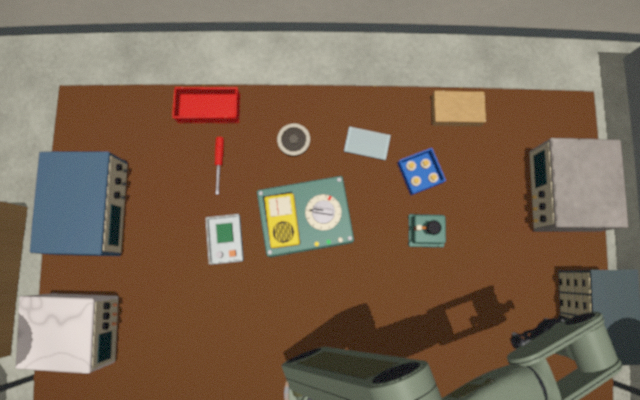

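Scene shows the stand in the middle, with the knob at about (340,183) and the key at about (254,120). In the top view the knob is at (323,211) and the key at (432,228). Next: masks and zoomed crops.

```bash
cat > h.py <<'E'
import numpy as np, cv2
from scipy.spatial.transform import Rotation as R
from bench import manip, imaging, masks_of
def cam(n):
    c=imaging.camera_info(n); f=200/np.tan(np.radians(c['vertical_fov']/2))
    return c,f,R.from_euler('xyz',c['rotation'],degrees=True).as_matrix()
def proj(n,P):
    c,f,M=cam(n); q=(np.atleast_2d(P)-c['eye'])@M
    s=np.c_[q[:,0],-q[:,1]]/(-q[:,2:3]); r2=(s**2).sum(1,keepdims=True)
    return s*(1+c['k1']*r2)*f+[c['cx'],c['cy']]
def ray(n,uv):
    c,f,M=cam(n); d=(np.atleast_2d(uv)-[c['cx'],c['cy']])/f; s=d.copy()
    for _ in range(20): s=d/(1+c['k1']*(s**2).sum(1,keepdims=True))
    return c['eye'],np.c_[s[:,0],-s[:,1],-np.ones(len(s))]@M.T
def atz(n,uv,z):
    e,d=ray(n,uv); return e+d*((z-e[2])/d[:,2:3])
def crop(n,img,u,v,w,h,k,name):
    cv2.imwrite(name,cv2.resize(img[v:v+h,u:u+w],None,fx=k,fy=k,interpolation=cv2.INTER_CUBIC))
E
python3 - <<'E'
from h import *
for n in("scene","top"):
    img=imaging.camera(n); np.save(f"pics/{n}.npy",img)
    for t in("selector","stand","key_block","key_top","radio","mark","pointer"):
        for m in masks_of(n,t)[:2]:
            ys,xs=np.nonzero(m['region']); print(n,t,round(m['confidence'],2),m['extent'],xs.mean().round(1),ys.mean().round(1),len(xs))
i=np.load("pics/scene.npy");crop("scene",i,280,140,150,130,5,"pics/a1.png");crop("scene",i,220,90,80,75,7,"pics/a2.png")
i=np.load("pics/top.npy");crop("top",i,250,170,110,90,7,"pics/a3.png");crop("top",i,400,205,55,50,10,"pics/a4.png")
E
```

```text
scene selector 0.58 [326.7, 167.0, 353.8, 198.0] 338.0 182.7 607
scene stand 0.86 [292.8, 151.2, 425.0, 263.7] 350.3 208.0 7061
scene key_block 0.85 [229.5, 101.4, 279.7, 159.7] 255.2 133.3 1793
scene key_block 0.54 [326.3, 166.7, 356.1, 200.4] 338.6 182.7 617
scene key_top 0.64 [244.3, 105.7, 261.3, 123.2] 251.8 112.2 199
scene key_top 0.31 [431.6, 211.1, 494.6, 280.1] 463.2 244.6 2591
scene radio 0.6 [358.1, 165.3, 421.6, 233.4] 387.6 198.6 2423
scene mark 0.73 [314.2, 172.3, 360.5, 205.5] 338.6 189.5 644
scene pointer 0.66 [324.9, 168.8, 351.6, 198.3] 338.6 182.7 635
scene pointer 0.48 [294.3, 150.9, 426.1, 263.5] 350.7 208.0 7229
top selector 0.97 [311.9, 201.7, 335.9, 226.9] 323.3 211.8 421
top stand 0.87 [255.5, 176.7, 350.6, 258.3] 312.3 215.0 4556
top stand 0.61 [312.2, 202.8, 336.6, 224.6] 323.0 212.0 424
top key_block 0.81 [408.3, 214.6, 448.6, 245.1] 426.6 230.6 1273
top key_block 0.27 [278.2, 121.2, 306.7, 154.0] 293.3 139.0 765
top key_top 0.7 [425.8, 215.3, 440.4, 242.4] 433.4 227.0 167
top key_top 0.46 [254.8, 178.4, 351.6, 256.6] 313.0 215.1 4441
top radio 0.56 [265.1, 195.5, 297.8, 249.0] 282.1 220.6 1589
top radio 0.35 [399.1, 148.3, 443.5, 194.3] 420.9 171.4 1411
top mark 0.68 [306.5, 193.0, 341.3, 228.5] 323.5 212.0 558
top pointer 0.91 [309.4, 204.1, 333.7, 224.1] 322.9 211.8 427
```

View pics/a1.png

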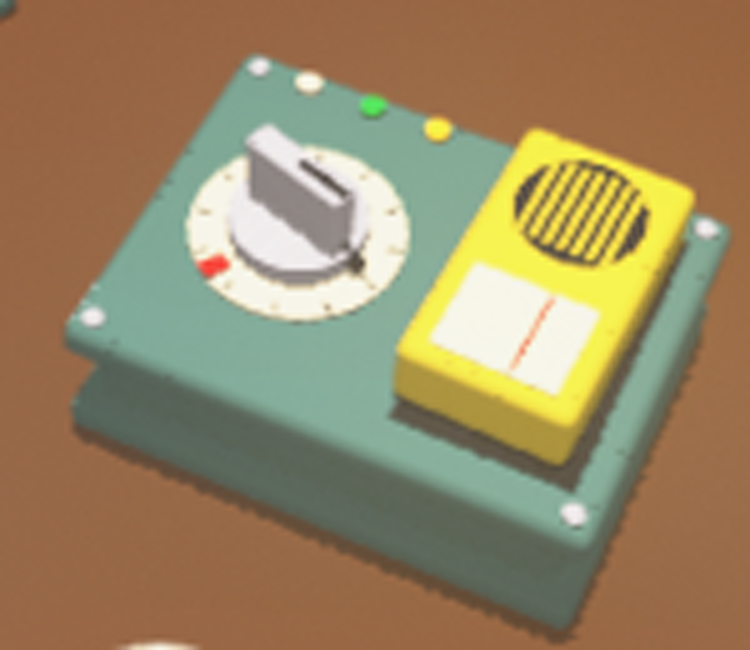

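View pics/a2.png

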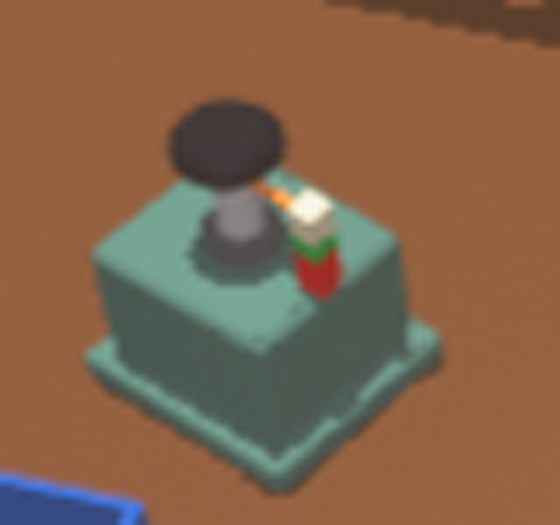

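View pics/a3.png

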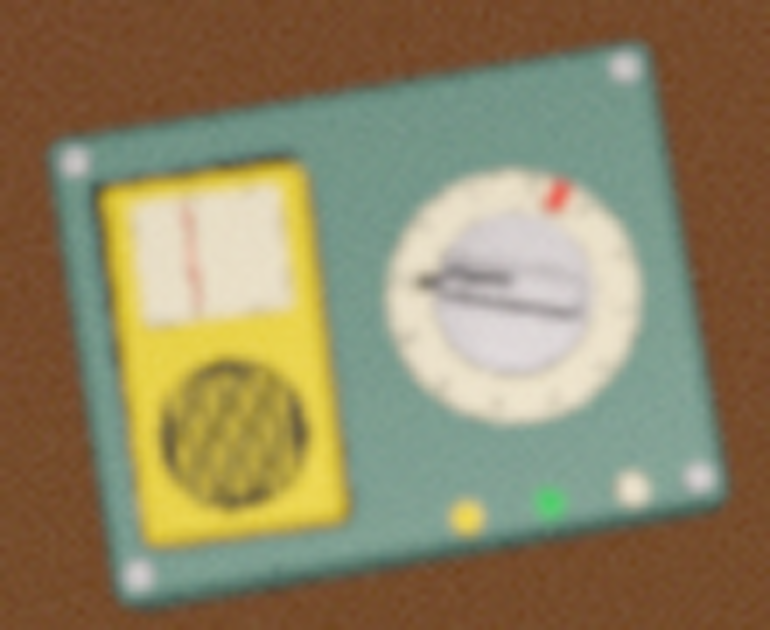

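View pics/a4.png

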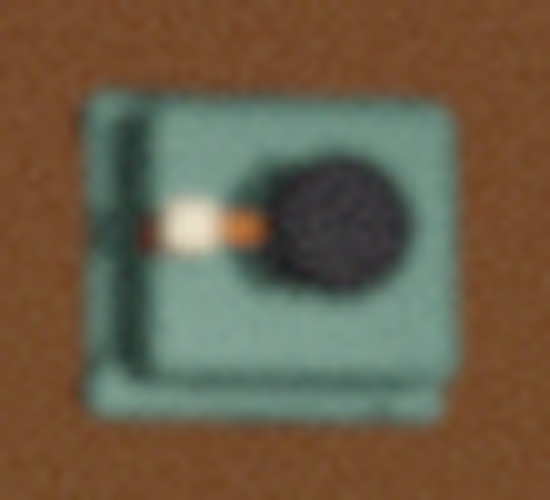

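```bash
python3 - <<'E'
from h import *
cen={'scene':(340,187),'top':(323.4,212)}
bx={'scene':(312,165,365,206),'top':(303,192,344,232)}
for n in("scene","top"):
    i=np.load(f"pics/{n}.npy"); hsv=cv2.cvtColor(i,cv2.COLOR_BGR2HSV).astype(int)
    x0,y0,x1,y1=bx[n]; B=np.zeros((400,640),bool);B[y0:y1,x0:x1]=1
    b,g,r=[i[...,k].astype(int) for k in range(3)]
    # disc: not green
    nong=B&(r>g-5)
    k,l,st,c=cv2.connectedComponentsWithStats(nong.astype(np.uint8)); j=1+np.argmax(st[1:,4]); m=(l==j).astype(np.uint8)
    cs,_=cv2.findContours(m,cv2.RETR_EXTERNAL,cv2.CHAIN_APPROX_NONE)
    pts=cs[0][:,0,:].astype(float)
    W=atz(n,pts,0.083)[:,:2]
    A=np.c_[2*W,np.ones(len(W))]; s=np.linalg.lstsq(A,(W**2).sum(1),rcond=None)[0]; 
    rr=np.hypot(*(W-s[:2]).T); 
    for _ in range(5):
        k=abs(rr-np.median(rr))<.003
        s=np.linalg.lstsq(A[k],(W[k]**2).sum(1),rcond=None)[0]; rr=np.hypot(*(W-s[:2]).T)
    C=s[:2];print(n,"dial c",C,"r",np.sqrt(s[2]+C@C),k.sum(),len(k))
    w=np.clip((r-np.maximum(g,b)-60),0,None)*B; ys,xs=np.nonzero(w)
    uv=[np.average(xs,weights=w[ys,xs]),np.average(ys,weights=w[ys,xs])]
    M=atz(n,uv,.086)[0,:2]; d=M-C; print(" mark",uv,M,np.hypot(*d),np.degrees(np.arctan2(d[1],d[0])))
    mk=[x for x in masks_of(n,"key_top") ][0]['region']
    dark=(i.max(2)<75)
    if n=='scene': K=(240,102,262,120)
    else: K=(424,217,444,238)
    KB=np.zeros_like(B);KB[K[1]:K[3],K[0]:K[2]]=1
    k_,l,st,c=cv2.connectedComponentsWithStats((dark&KB).astype(np.uint8)); j=1+np.argmax(st[1:,4]); print(" key",st[j],c[j],atz(n,c[j],.118 if n=='scene' else .122))
    wh=None
    for nm,uvp in ({'top':{'ptr':(250+427/7-.4,170+283/7-.4)},'scene':{'ptr':(280+359/5-.4,140+268/5-.4)}}[n]).items():
        P=atz(n,uvp,.091)[0,:2]; d=P-C; print(nm,P,np.hypot(*d),np.degrees(np.arctan2(d[1],d[0])))
# stand corner screws
tl={'top':[(73,160),(625,66),(700,477),(137,575)]}
u=np.array(tl['top'])/7+[250,170]-.4
W=atz('top',u,.081)[:,:2];print(W,W.mean(0)); print([np.degrees(np.arctan2(*(W[a]-W[b])[::-1])) for a,b in((0,1),(3,2))])
E
```

```text
scene dial c [0.54086112 0.00798423] r 0.05130025749462933 103 113
 mark [np.float64(322.30857142857144), np.float64(192.5968253968254)] [ 0.58289257 -0.01025651] 0.04581886003203269 -23.459793654036
 key [245 105  15  12 144] [251.86805556 110.3125    ] [[ 0.49574408 -0.30910194  0.118     ]]
ptr [0.54681318 0.04698669] 0.03945401826058784 81.3231853532078
top dial c [0.53594114 0.00480428] r 0.05179591542937556 99 100
 mark [np.float64(329.188679245283), np.float64(197.5817610062893)] [ 0.5776371  -0.01332196] 0.04546551904699404 -23.495758136617198
 key [425 221  16  13 165] [432.43030303 227.12727273] [[ 0.49015505 -0.30910265  0.122     ]]
ptr [0.53960765 0.04059055] 0.035973609654961027 84.15012815189492
[[ 0.59143822  0.19146686]
 [ 0.63434469 -0.04157907]
 [ 0.46060697 -0.07407046]
 [ 0.41736366  0.15950875]] [0.52593838 0.05883152]
[np.float64(100.43199504533405), np.float64(100.48860552258068)]
```

```bash
python3 - <<'E'
from h import *
o=manip.get_obs(); M=R.from_euler('xyz',o['tool_rot'],degrees=True).as_matrix()
print(M.round(3), np.degrees(np.arctan2(M[1,1],M[0,1])))
for P in ([(303,163),(345,194)],[(262,128),(352,193)]):
    W=atz('scene',np.array(P)/5+[280,140]-.4,.132)[:,:2]; d=W[1]-W[0]; print(np.degrees(np.arctan2(d[1],d[0])),np.hypot(*d),W)
for P in ([(510,280),(445,268)],[(575,314),(445,293)]):
    W=atz('top',np.array(P)/7+[250,170]-.43,.132)[:,:2]; d=W[1]-W[0]; print(np.degrees(np.arctan2(d[1],d[0])),np.hypot(*d),W)
E
```

```text
[[ 0.     0.381 -0.925]
 [-0.    -0.925 -0.381]
 [-1.     0.    -0.   ]] -67.61060674229654
82.22352663660932 0.026037910811389245 [[0.53974793 0.00840564]
 [0.54327109 0.03420409]]
82.79997030047113 0.055929752888297705 [[ 0.5338856  -0.01910011]
 [ 0.54089548  0.03638861]]
80.09141584349145 0.026805909675187534 [[0.53638235 0.00568234]
 [0.54099502 0.0320884 ]]
81.38548011178338 0.053319084022145205 [[ 0.52281245 -0.02078138]
 [ 0.5307989   0.03193618]]
```

Emit:
{"fn": "arm_command", "kwargs": {
  "plan": [
    [[0, 0, 0.058], [17.7, 29.9, 0], 1],
    [[0, 0, 0.058], [17.7, 29.9, 0], 1],
    [[0, 0, 0.058], [17.7, 29.9, 0], 1],
    [[0, 0, 0.058], [17.7, 29.9, 0], 1],
    [[0, 0, 0.058], [17.7, 29.9, 0], 1],
    [[0, 0, 0.058], [17.7, 29.9, 0], 1],
    [[0, 0, 0.058], [17.7, 29.9, 0], 1],
    [[0, 0, 0.058], [17.7, 29.9, 0], 1],
    [[0, 0, 0.058], [17.7, 29.9, 0], 1],
    [[0, 0, 0.058], [17.7, 29.9, 0], 1],
    [[0, 0, 0.058], [17.7, 29.9, 0], 1],
    [[0, 0, 0.058], [17.7, 29.9, 0], 1],
    [[0, 0, 0.058], [17.7, 29.9, 0], 1],
    [[0, 0, 0.058], [17.7, 29.9, 0], 1],
    [[0, 0, 0.058], [17.7, 29.9, 0], 1],
    [[0, 0, 0.058], [17.7, 29.9, 0], 1],
    [[0, 0, 0.058], [17.7, 29.9, 0], 1],
    [[0, 0, 0.058], [17.7, 29.9, 0], 1],
    [[0, 0, 0], [0, 0, 0], 1]
  ]
}}

```text
time: 2.58
tcp_pos: [0.5404, 0.0112, 0.2452]
tool_rot: [144.1, 89.8, 46.7]
ft_force: [-0.3, -0.4, 0.5]
width: 0.0854
```

```bash
python3 - <<'E'
from h import *
o=manip.get_obs(); M=R.from_euler('xyz',o['tool_rot'],degrees=True).as_matrix()
p=o['tcp_pos']; print(p,np.degrees(np.arctan2(M[1,1],M[0,1])),o['q'])
a=imaging.camera('scene').copy(); b=imaging.camera('top').copy()
for n,i in(('scene',a),('top',b)):
    for pt in (p,p+M@[.014,0.043,0],p+M@[.014,-.043,0]):
        u=proj(n,pt)[0]; print(n,u.round(1)); cv2.circle(i,tuple(np.int32(u.round())),0,(255,0,255),-1)
    u=proj(n,p)[0].astype(int); crop(n,i,max(u[0]-65,0),max(u[1]-60,0),130,115,5,f"pics/b{n}.png")
E
```

```text
[0.54040819 0.01120099 0.24515936] -7.434004804234511 [-0.11645174 15.14350016 94.22847769  0.15967492 70.4866359   7.26422619]
scene [342.9 137.2]
scene [328.3 152.9]
scene [356.4 131.7]
top [320.  202.8]
top [322.3 187.6]
top [317.7 219.6]
```

View pics/bscene.png

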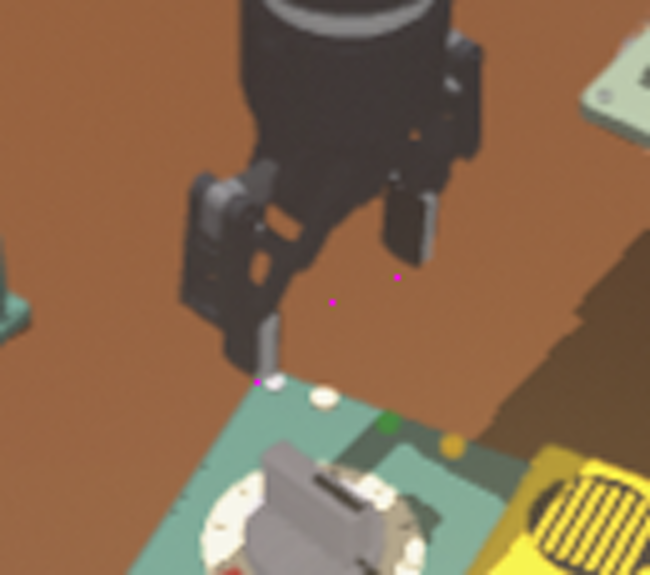

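View pics/btop.png

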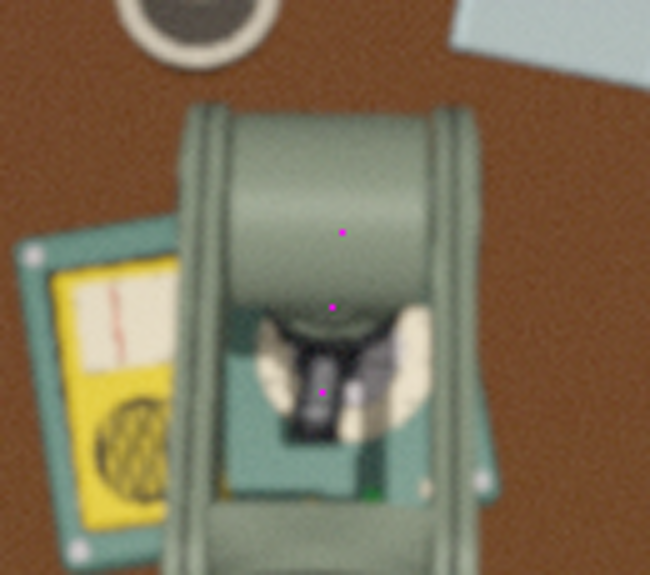

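```bash
python3 - <<'E'
from h import *
o=manip.get_obs(); M=R.from_euler('xyz',o['tool_rot'],degrees=True).as_matrix()
p=o['tcp_pos']; 
i=imaging.camera('scene').copy(); n='scene'
big=cv2.resize(i[77:192,278:408],None,fx=6,fy=6,interpolation=cv2.INTER_CUBIC)
for d,c in((.001,(255,0,255)),(.014,(0,255,255))):
  for s in(1,-1):
    P=np.array([p+M@[d-h,s*.0427,t] for h,t in((0,-.011),(0,.011),(.02,.011),(.02,-.011))])
    u=(proj(n,P)-[278,77]+.5)*6-.5
    cv2.polylines(big,[np.int32(u.round())],True,c,1)
cv2.imwrite("pics/c.png",big)
E
```

```text
(no output)
```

View pics/c.png

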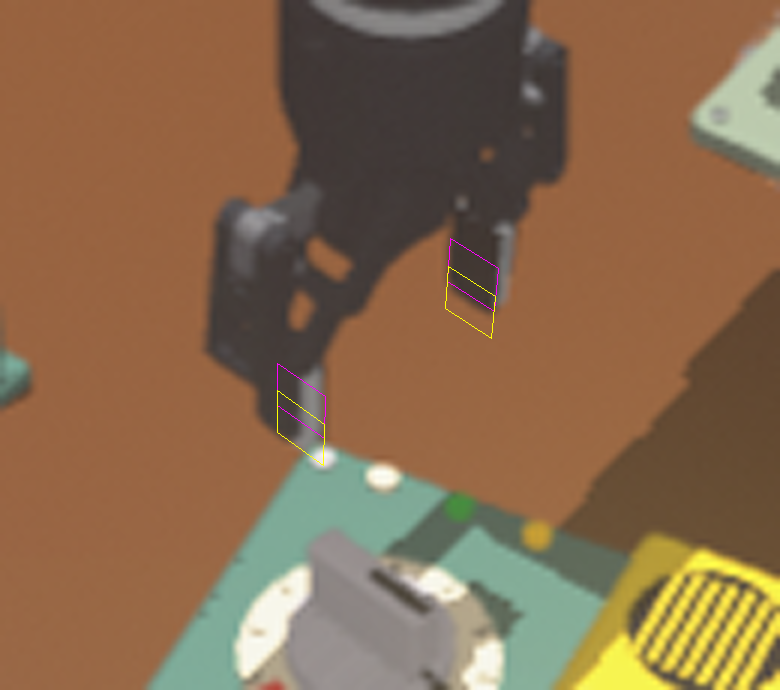

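Emit:
{"fn": "arm_command", "kwargs": {
  "plan": [
    [[0, 0, 0], [-0.5, -1.2, -30], 1],
    [[0, 0, 0], [-0.5, -1.2, -30], 1],
    [[0, 0, 0], [-0.5, -1.2, -25], 1],
    [[0, 0, -0.01], [-0.5, -1.2, -20], 0.8],
    [[0, 0, 0], [0, 0, -15], 0.6],
    [[0, 0, 0], [0, 0, -9], 0.5],
    [[0, 0, 0], [0, 0, 0], 0.4],
    [[0, 0, 0], [0, 0, 0], 0.35],
    [[0, 0, 0], [0, 0, 0], 0.3]
  ],
  "newtons": 30
}}

```text
time: 3.48
tcp_pos: [0.5363, 0.0013, 0.1175]
tool_rot: [95.5, 89.9, -2.9]
ft_force: [-0.0, 0.1, 0.1]
width: 0.0253
```

```bash
python3 - <<'E'
from h import *
o=manip.get_obs();print(o['tcp_pos'],o['ft_force'],o['width'])
a=imaging.camera('scene').copy(); b=imaging.camera('top').copy()
crop('scene',a,280,120,120,100,6,"pics/d1.png");crop('top',b,270,160,110,90,6,"pics/d2.png")
E
```

```text
[0.53632749 0.00126438 0.11754754] [-0.04568963  0.12591336  0.07381968] 0.025295600881454237
```

View pics/d1.png

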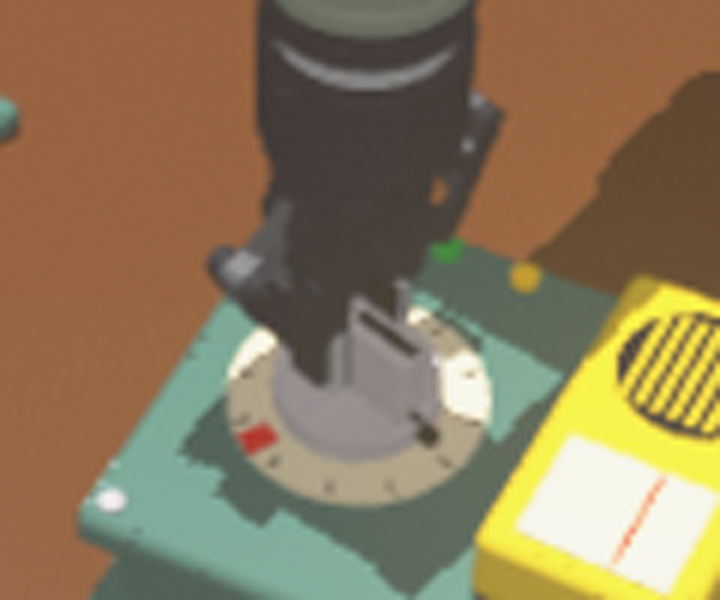

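View pics/d2.png

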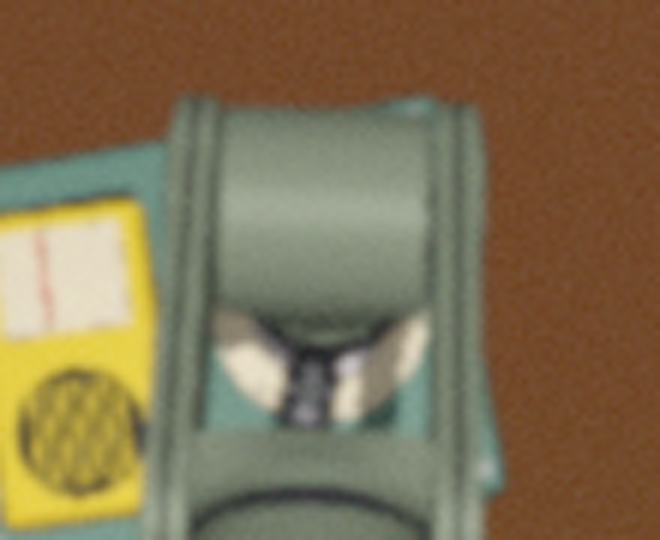

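Emit:
{"fn": "arm_command", "kwargs": {
  "plan": [
    [[0, 0, 0], [1, 2.5, -0.5], 0.3],
    [[0, 0, 0], [1, 2.5, -0.5], 0.3],
    [[0, 0, 0], [0, 0, 0], 0.25],
    [[0, 0, 0], [0, 0, 0], 0.2],
    [[0, 0, 0], [0, 0, 0], 0.15],
    [[0, 0, 0], [0, 0, 0], 0.1],
    [[0, 0, 0], [0, 0, 0], 0.1],
    [[0, 0, 0], [0, 0, 0], 0.1]
  ],
  "newtons": 30
}}

```text
time: 4.25
tcp_pos: [0.5373, 0.0071, 0.1155]
tool_rot: [-135.2, 90.0, 126.5]
ft_force: [-3.8, 1.3, 4.6]
width: 0.0154
```

Emit:
{"fn": "arm_command", "kwargs": {
  "plan": [
    [[0, 0, -0.05], [0, 0, 0], 0.1],
    [[0, 0, -0.1], [0, 0, 0], 0.1],
    [[0, 0, -0.1], [0, 0, 0], 0.1],
    [[0, 0, -0.1], [0, 0, 0], 0.1],
    [[0, 0, -0.1], [0, 0, 0], 0.1],
    [[0, 0, -0.05], [0, 0, 0], 0.1],
    [[0, 0, 0], [0, 0, 0], 0.1]
  ],
  "newtons": 40
}}

```text
time: 4.83
tcp_pos: [0.538, 0.0068, 0.1156]
tool_rot: [140.8, 89.9, 13.7]
ft_force: [-0.5, 1.8, 3.4]
width: 0.0155
```

Emit:
{"fn": "arm_command", "kwargs": {
  "plan": [
    [[0, 0, -0.05], [0, 0, 0], 0.1],
    [[0, 0, -0.1], [0, 0, 0], 0.1],
    [[0, 0, -0.1], [0, 0, 0], 0.1],
    [[0, 0, -0.1], [0, 0, 0], 0.1],
    [[0, 0, -0.1], [0, 0, 0], 0.1],
    [[0, 0, -0.1], [0, 0, 0], 0.1],
    [[0, 0, -0.1], [0, 0, 0], 0.1],
    [[0, 0, -0.1], [0, 0, 0], 0.1],
    [[0, 0, -0.1], [0, 0, 0], 0.1],
    [[0, 0, -0.1], [0, 0, 0], 0.1],
    [[0, 0, -0.1], [0, 0, 0], 0.1],
    [[0, 0, -0.05], [0, 0, 0], 0.1],
    [[0, 0, 0], [0, 0, 0], 0.1],
    [[0, 0, 0], [0, 0, 0], 0.1]
  ]
}}

```text
time: 6.0
tcp_pos: [0.5385, 0.0055, 0.1156]
tool_rot: [143.5, 89.8, -46.4]
ft_force: [2.1, -5.6, 2.1]
width: 0.0153
```

```bash
python3 - <<'E'
from h import *
o=manip.get_obs();M=R.from_euler('xyz',o['tool_rot'],degrees=True).as_matrix()
print(o['time'],o['tcp_pos'],o['ft_force'],o['width'],o['q'],np.degrees(np.arctan2(M[1,1],M[0,1])))
a=imaging.camera('scene').copy(); b=imaging.camera('top').copy()
np.save("pics/e.npy",a)
crop('scene',a,300,150,80,65,9,"pics/e1.png");crop('top',b,270,160,110,90,6,"pics/e2.png")
E
```

```text
6.0 [0.53853653 0.00551905 0.11559361] [ 2.09991445 -5.63797763  2.09537642] 0.01529375322556764 [ -0.56695164  21.73489364 105.09454509  -0.15370549  53.05133187
  99.41542327] -99.89023281172996
```

View pics/e1.png

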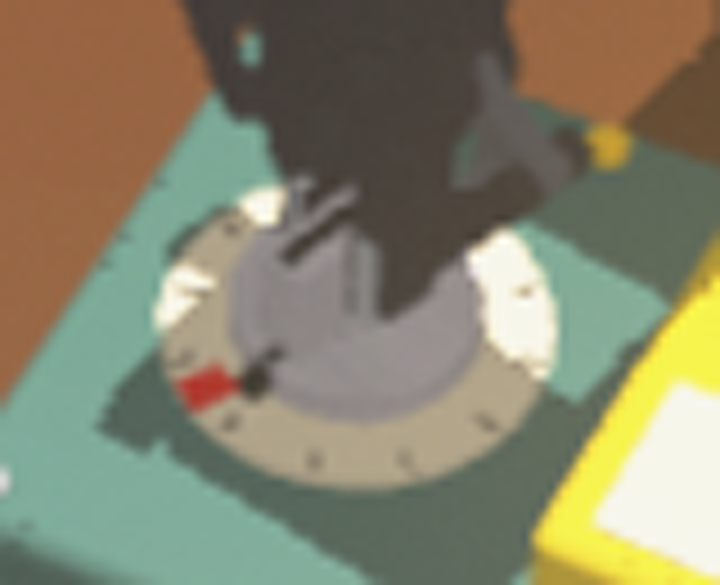

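View pics/e2.png

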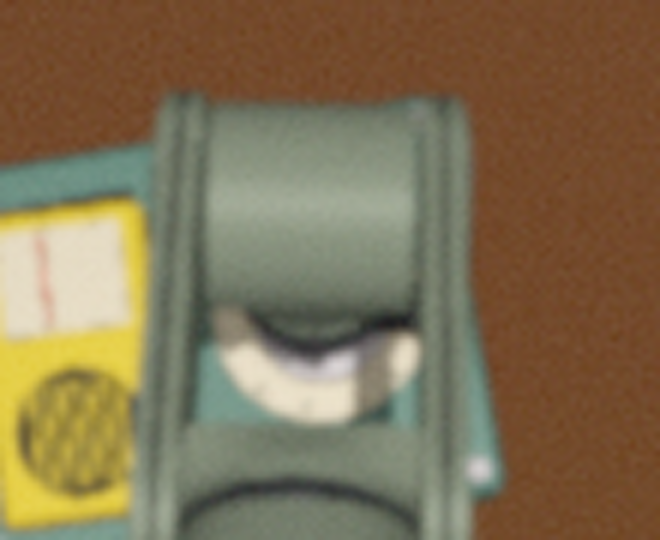

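Emit:
{"fn": "arm_command", "kwargs": {
  "plan": [
    [[0, 0, -0.05], [0, -0.5, 0], 0.1],
    [[0, 0, -0.08], [0, -0.5, 0], 0.1],
    [[0, 0, -0.07], [0, 0, 0], 0.1],
    [[0, 0, -0.03], [0, 0, 0], 0.1],
    [[0, 0, 0], [0, 0, 0], 0.1],
    [[0, 0, 0], [0, 0, 0], 0.1]
  ]
}}

```text
time: 6.6
tcp_pos: [0.5384, 0.0052, 0.1156]
tool_rot: [172.7, 89.9, -30.3]
ft_force: [1.1, -4.6, 2.1]
width: 0.0151
```

```bash
cat > ang.py <<'E'
from h import *
import sys
o=manip.get_obs();M=R.from_euler('xyz',o['tool_rot'],degrees=True).as_matrix()
print(o['time'],o['tcp_pos'],o['ft_force'],o['width'],np.degrees(np.arctan2(M[1,1],M[0,1])))
a=imaging.camera('scene').copy(); t=imaging.camera('top').copy()
np.save("pics/f.npy",a); np.save("pics/ft.npy",t)
k=sys.argv[1]
crop('scene',a,300,150,80,65,9,f"pics/f{k}.png"); crop('top',t,300,188,50,45,12,f"pics/ft{k}.png")
E
python3 ang.py 1
```

```text
6.6 [0.53838274 0.00521875 0.1155741 ] [ 1.10907363 -4.63572418  2.09114669] 0.015144333044667693 -113.08611873825156
```

View pics/f1.png

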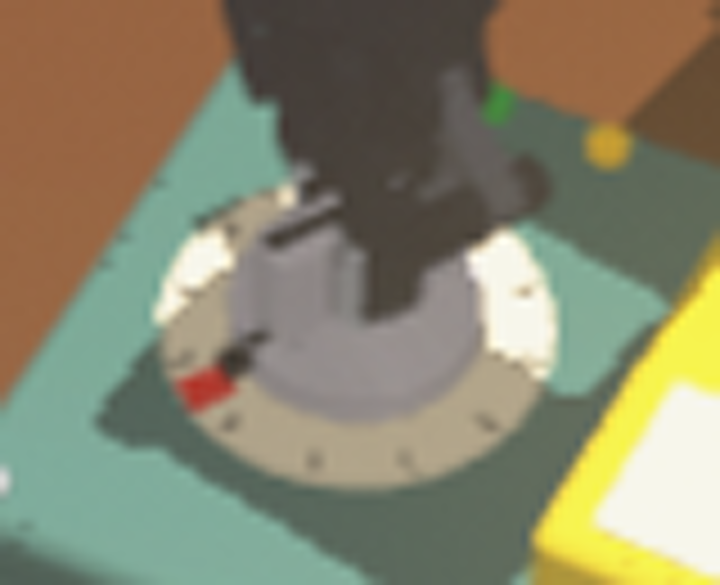

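```bash
cat > pa.py <<'E'
from h import *
import sys
i=np.load("pics/f.npy").astype(int); C=np.array([.54086,.00798])
b,g,r=[i[...,k] for k in range(3)]
w=np.clip(r-np.maximum(g,b)-50,0,None); w[:188]=0;w[:,:315]=0;w[200:]=0;w[:,332:]=0
ys,xs=np.nonzero(w); m=[np.average(xs,weights=w[ys,xs]),np.average(ys,weights=w[ys,xs])]
d=(np.clip(95-i.max(2),0,None)).astype(float); d[:187]=0;d[195:]=0;d[:,:320]=0;d[:,331:]=0
ys,xs=np.nonzero(d); p=[np.average(xs,weights=d[ys,xs]),np.average(ys,weights=d[ys,xs])]
for nm,u,z in(("mark",m,.086),("ptr",p,.091)):
    q=atz('scene',u,z)[0,:2]-C; print(nm,np.round(u,1),np.hypot(*q),np.degrees(np.arctan2(q[1],q[0])))
# expected pixels for pointer at candidate angles, radius 36
for a in(-15,-20,-23.5,-27,-30):
    q=np.r_[C+.037*np.array([np.cos(np.radians(a)),np.sin(np.radians(a))]),.091]; print(a,proj('scene',q)[0].round(1))
E
python3 pa.py
```

```text
mark [322.4 192.6] 0.04572676781541015 -23.263853398053573
ptr [326.  189.3] 0.03540440867082966 -24.9773636094387
-15 [326.9 191.3]
-20 [326.1 190.5]
-23.5 [325.6 189.8]
-27 [325.1 189.1]
-30 [324.8 188.5]
```

Emit:
{"fn": "arm_command", "kwargs": {
  "plan": [
    [[0, 0, 0], [0, 0, 0], 0.3],
    [[0, 0, 0], [0, 0, 0], 0.4],
    [[0, 0, 0], [0, 0, 0], 0.5],
    [[0, 0, 0], [0, 0, 0], 0.5],
    [[0, 0, 0], [0, 0, 0], 0.5],
    [[0, 0, 0], [0, 0, 15], 0.5],
    [[0, 0, 0], [0, 0, 25], 0.5],
    [[0, 0, 0], [0, 0, 30], 0.5],
    [[0, 0, 0], [0, 0, 30], 0.5],
    [[0, 0, 0], [0, -30, 0], 0.5],
    [[0, 0, 0], [0, -35, 0], 0.3],
    [[0, 0, 0], [0, -35, 0], 0.2],
    [[0, 0, 0], [0, -35, 0], 0.1],
    [[0, 0, 0], [0, -30, 0], 0],
    [[0, 0, 0], [0, 0, 0], 0],
    [[0, 0, 0], [0, 0, 0], 0]
  ]
}}

```text
time: 8.03
tcp_pos: [0.5374, -0.1603, 0.215]
tool_rot: [-25.0, 89.9, 131.7]
ft_force: [-1.1, 0.2, 0.5]
width: -0.0002
```

```bash
python3 ang.py 2; python3 pa.py
```

```text
8.0333 [ 0.53735728 -0.16031747  0.21500098] [-1.0907404   0.19929603  0.54295579] -0.0001932209951327132 -113.37521480951608
mark [322.3 192.5] 0.04566811884964332 -23.626750985774606
ptr [325.6 189.6] 0.03671898833896759 -24.257729306128574
-15 [326.9 191.3]
-20 [326.1 190.5]
-23.5 [325.6 189.8]
-27 [325.1 189.1]
-30 [324.8 188.5]
```

View pics/f2.png

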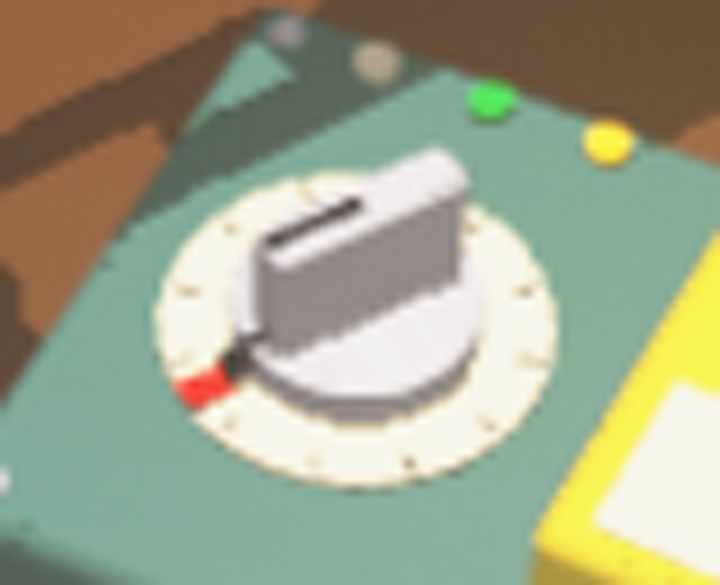

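View pics/ft2.png

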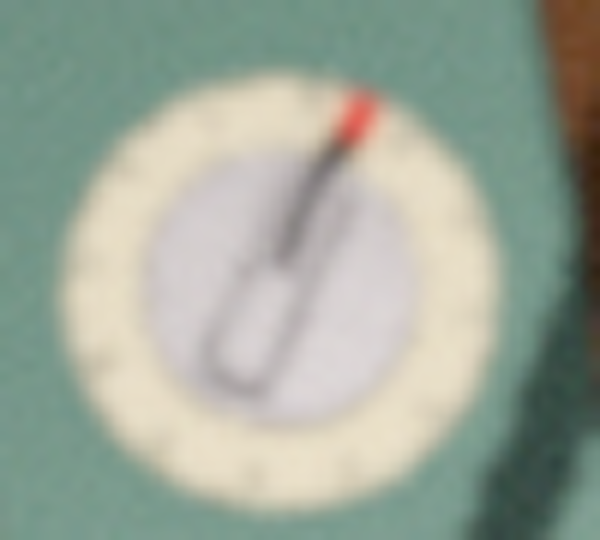

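Emit:
{"fn": "arm_command", "kwargs": {
  "plan": [
    [[0, 0, 0], [-11, -37.5, -5], 0],
    [[0, 0, 0], [-11, -37.5, -5], 0],
    [[0, 0, 0], [-11, -37.5, -5], 0],
    [[0, 0, 0], [-11, -37.5, -5], 0],
    [[0, 0, 0], [0, 0, -20], 0],
    [[0, 0, 0], [0, 0, -20], 0],
    [[0, 0, 0], [0, 0, -8], 0],
    [[0, 0, 0], [0, 0, 0], 0],
    [[0, 0, 0], [0, 0, 0], 0],
    [[0, 0, 0], [0, 0, 0], 0]
  ],
  "newtons": 40
}}

```text
time: 8.97
tcp_pos: [0.4947, -0.3087, 0.1485]
tool_rot: [170.0, 89.9, -33.2]
ft_force: [0.4, 1.2, 1.0]
width: 0.0001
```

```bash
cat > k.py <<'E'
from h import *
import sys
o=manip.get_obs(); print(o['time'],o['tcp_pos'],o['ft_force'],o['width'])
a=imaging.camera('scene').copy(); t=imaging.camera('top').copy()
np.save(f"pics/k{sys.argv[1]}.npy",a)
A=cv2.resize(a[90:165,215:290],None,fx=6,fy=6,interpolation=cv2.INTER_CUBIC);B=cv2.resize(t[205:255,400:455],(390,450*390//390),interpolation=cv2.INTER_CUBIC)
cv2.imwrite(f"pics/k{sys.argv[1]}.png",np.hstack([A,cv2.resize(B,(345,450))]))
E
python3 k.py 1
```

```text
8.9667 [ 0.49470954 -0.30872093  0.1485284 ] [0.428363   1.17565542 1.00375157] 5.920889661565108e-05
```

View pics/k1.png

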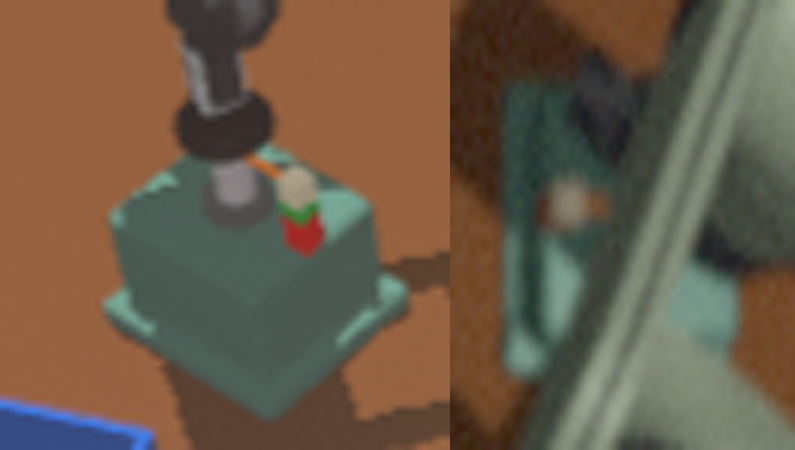

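Emit:
{"fn": "arm_command", "kwargs": {
  "plan": [
    [[0, 0, 0], [0, 0, -4], 0],
    [[0, 0, 0], [0, 0, -3], 0],
    [[0, 0, 0], [0, 0, -2], 0],
    [[0, 0, 0], [0, 0, -2], 0],
    [[0, 0, 0], [0, 0, -1], 0],
    [[0, 0, 0], [0, 0, 0], 0],
    [[0, 0, 0], [0, 0, 0], 0],
    [[0, 0, 0], [0, 0, 0], 0]
  ]
}}

```text
time: 9.73
tcp_pos: [0.4937, -0.3092, 0.1355]
tool_rot: [-115.9, 90.0, 40.8]
ft_force: [0.4, 1.7, 3.1]
width: 0.0001
```

Emit:
{"fn": "arm_command", "kwargs": {
  "plan": [
    [[0, 0, 0], [0, 0, -1], 0],
    [[0, 0, 0], [0, 0, -1], 0],
    [[0, 0, 0], [0, 0, -1], 0],
    [[0, 0, 0], [0, 0, -1], 0],
    [[0, 0, 0], [0, 0, 0], 0],
    [[0, 0, 0], [0, 0, 0], 0],
    [[0, 0, 0], [0, 0, 0], 0]
  ]
}}

```text
time: 10.32
tcp_pos: [0.4937, -0.3092, 0.1314]
tool_rot: [-140.5, 90.0, 16.3]
ft_force: [-1.3, 1.7, 4.2]
width: -0.0006
```

```bash
python3 k.py 2
```

```text
10.3167 [ 0.49369409 -0.3092158   0.13140152] [-1.32935514  1.74608382  4.24055813] -0.0005701399683956211
```

View pics/k2.png

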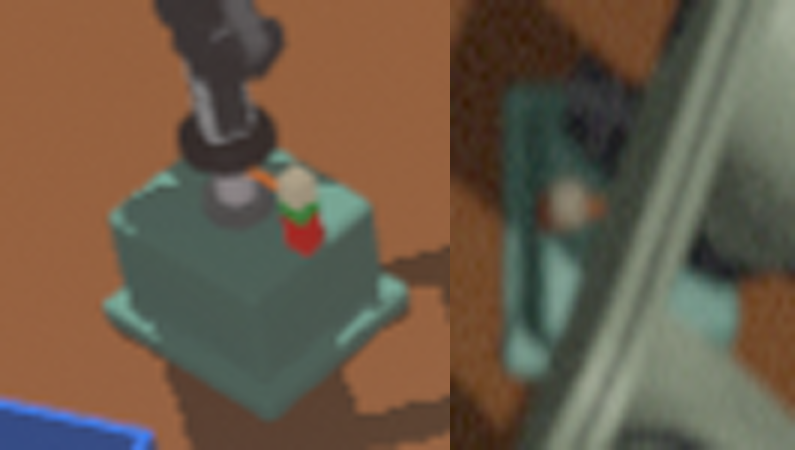

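Emit:
{"fn": "arm_command", "kwargs": {
  "plan": [
    [[0, 0, 0], [0, 0, -1], 0],
    [[0, 0, 0], [0, 0, -1], 0],
    [[0, 0, 0], [0, 0, -1], 0],
    [[0, 0, 0], [0, 0, -1], 0],
    [[0, 0, 0], [0, 0, -0.4], 0],
    [[0, 0, 0], [0, 0, 0], 0],
    [[0, 0, 0], [0, 0, 0], 0],
    [[0, 0, 0], [0, 0, 0], 0],
    [[0, 0, 0], [0, 0, 0], 0],
    [[0, 0, 0], [0, 0, 0], 0]
  ]
}}

```text
time: 11.25
tcp_pos: [0.4937, -0.3092, 0.1272]
tool_rot: [-167.0, 90.0, -10.3]
ft_force: [-1.3, 3.6, 6.7]
width: -0.0001
```

```bash
python3 k.py 3; python3 - <<'E'
from h import *
F=[]
for _ in range(8):
    imaging.camera('top'); o=manip.get_obs(); F.append(np.r_[o['ft_force'],o['tcp_pos'][2]])
print(np.mean(F,0),np.std(F,0))
print(proj('scene',[[.4937,-.3092,.125],[.4937,-.3092,.113],[.4937,-.3092,.101]]))
# cap lower-edge tracking: dark profile along columns around centre
for k in(1,2,3):
    g=np.load(f"pics/k{k}.npy").max(2).astype(float)
    c=[]
    for x in range(249,257):
        col=g[100:128,x]; 
        y=np.arange(100,128)
        # last crossing from dark to light below 85
        j=[i for i in range(27) if col[i]<85<=col[i+1]]
        if j: i=j[-1]; c.append(y[i]+(85-col[i])/(col[i+1]-col[i]))
        else: c.append(np.nan)
    print(k,np.round(c,2))
    im=np.load(f"pics/k{k}.npy").astype(int); b,gg,r=im[...,0],im[...,1],im[...,2]
    w=((r-b>110)&(r>150)&(gg>60)&(gg<160)); w[:112]=0;w[128:]=0;w[:,:252]=0;w[:,264:]=0
    ys,xs=np.nonzero(w); print(list(zip(xs,ys)))
E
```

```text
11.25 [ 0.49367729 -0.30918233  0.12723609] [-1.33846685  3.6173229   6.65730825] -7.321136846565314e-05
[-0.49933467  2.84358816  6.74496098  0.12726893] [3.17015456e-01 4.46202065e-01 5.28237893e-01 6.48505600e-06]
[[252.00193073 107.82477161]
 [252.63076431 111.33583906]
 [253.24862185 114.78581289]]
1 [125.5  126.56 116.5  116.46 116.3  116.06 115.41 114.91]
[(np.int64(258), np.int64(117)), (np.int64(260), np.int64(118))]
2 [125.5  126.6  118.72 118.74 118.57 118.46 118.11 117.31]
[(np.int64(258), np.int64(119)), (np.int64(259), np.int64(119)), (np.int64(259), np.int64(120)), (np.int64(260), np.int64(120))]
3 [125.5  126.56 120.   119.74 119.72 119.59 119.49 118.91]
[(np.int64(258), np.int64(120)), (np.int64(259), np.int64(121)), (np.int64(260), np.int64(121))]
```

View pics/k3.png

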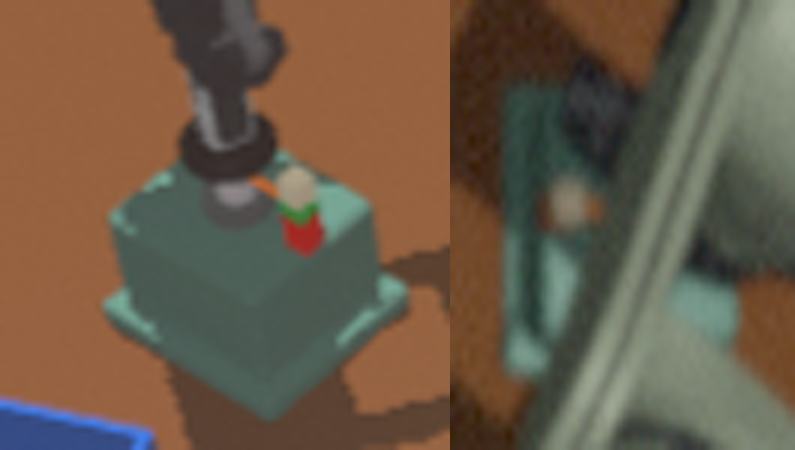

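Emit:
{"fn": "arm_command", "kwargs": {
  "plan": [
    [[0, 0, 0], [0, 0, -0.3], 0],
    [[0, 0, 0], [0, 0, 0], 0],
    [[0, 0, 0], [0, 0, 0], 0],
    [[0, 0, 0], [0, 0, 0], 0],
    [[0, 0, 0], [0, 0, 0], 0],
    [[0, 0, 0], [0, 0, 0], 0],
    [[0, 0, 0], [0, 0, 0], 0]
  ]
}}

```text
time: 12.33
tcp_pos: [0.4937, -0.3092, 0.127]
tool_rot: [-170.0, 90.0, -13.2]
ft_force: [-0.7, 1.8, 5.5]
width: -0.0001
```

```bash
python3 ang.py 4; python3 pa.py|head -2; python3 - <<'E'
from bench import close_job,manip
print(manip.get_obs()['tcp_pos'],manip.get_obs()['ft_force']); close_job()
E
```

```text
12.3333 [ 0.4936953  -0.30919859  0.12698702] [-0.67572577  1.81046625  5.54446054] -7.03922227348697e-05 -113.22166856818544
mark [322.3 192.5] 0.04566219135123702 -23.626796552483153
ptr [325.6 189.7] 0.036769901537113125 -24.081989593773354
[ 0.49368863 -0.30918638  0.1269813 ] [-0.21438886  2.97427883  5.53520203]
the job is handed in; nothing more can be done
```

I turned the knob clockwise by about 105° to the red mark and let go of it. I then pressed the dead-man key to about half travel with shut fingers. The job was handed in at about 12.4 s with the key still held down.

Last checks:
- **Knob:** in the scene view the pointer reads -24.1° and the mark -23.6°. Right after release, the top view also showed the pointer lined up with the mark.
- **Key travel, by position:** the tool height puts the key 12.0 mm down.
- **Key travel, by image:** just before the final 0.3 mm step, the cap's shift in the scene picture gave about 11.8 mm. I did not measure the picture again after that step.
- **Key force, disagreeing somewhat:** the averaged push was 6.7 N just before the last step. The two single readings at hand-in were 5.5 N, where 7.2 N is expected at 12 mm. Single readings vary by about 0.5 N, and free-air readings were off by up to about 1 N. I therefore trusted position and image over force.
- **Green band:** the post's cap partly hid the orange pointer, so I inferred its place in the band from the travel and did not see it directly.
- **Other things on the bench:** the moves stayed clear of the radio and the rest, but I made no separate check that they had not moved.

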